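# Uncap the optical reader and check it with its reference plug

### The job

Get the optical reader ready and run its reference check: lift the loose dust cap off the slanted measuring head and set it open side down, flat in the shallow cap dish. Then take the reference plug out of its egg-cup stand, seat its rounded base fully in the hollow end of the head, let go of it, and press the reader's button right down. Set the cap and the plug down gently rather than dropping them, and leave the specimen cup and the tweezers where they are.

Things in the scene. Friction and masses are not known exactly. Their poses are not given: they have to be found in the camera images.
- cap_center (a point): Dust cap: grey round cap, 49 mm diameter, 46 mm tall, 40 g, over the end of the slanted head at the start. Point on its axis, half-way up; z along its axis to its closed top. Lower 22 mm: hollow skirt, open below, 44 mm inside; upper 24 mm: solid, finely ribbed, the place to grip. On the head it rests on the rim, with this point 1 mm outside the port point along the port's z.
- port (a point): Centre of the rim of the reader's measuring head, 125 mm above the worktop. The head is a fixed round barrel 40 mm in diameter that leans 30 degrees from vertical, sideways to the robot's left. z: the head's axis, pointing out of its end; y: level, along the box's long side, away from the button. The end is a hollow cone, 32 mm wide at the rim, 20 mm at the bottom, 13 mm deep.
- dish_floor (a point): Cap dish: low round aluminium dish, fixed, outside 66 mm (foot 76 mm), 15 mm tall, inside 56 mm wide with walls rising 10 mm over its flat floor. This point is the centre of that floor, 5 mm above the worktop; z is up.
- plug_center (a point): Reference plug: white, 48 mm tall, 60 g. On top a round grip 26 mm in diameter, 31 mm tall; below it a flange 40 mm in diameter, 5 mm thick; below that a tapered base 12 mm tall, 29 mm wide under the flange. Point on its axis, half-way up, 12 mm above the flange's underside; z along its axis to the grip. It stands upright in its stand at the start.
- plug_flange (a point): Centre of the underside of the plug's flange; z as for the plug. When the plug is fully seated the flange lies on the rim of the head, this point coincides with the port point to within 2 mm and both z axes agree.
- stand_mouth (a point): Egg-cup stand of the plug: aluminium, fixed, foot 64 mm wide, cup 43 mm wide at the rim, 40 mm tall. This point is the centre of its rim; z is up. The plug's flange rests on the rim at the start.
- check_button (a joint): Travel of the reader's button, m: 0 released, 0.006 fully down; it springs back; 5 N hold it fully down.
- check_button_top (a point): Round white button 26 mm in diameter on the reader's box, on the side away from the head (95 mm from the head's axis along the port's y), pressed straight down. This point is the centre of its top face, about 51 mm above the worktop, and moves with it.
- cap: The dust cap; origin on its axis at the open lower edge, z to its closed top. It is loose on the head; draw it off along the port's z for at least 25 mm. Flat in the dish, its centre is 23 mm above the dish floor.
- reader: Optical reader: low fixed white box 116 x 166 x 30 mm with a dark display, the slanted head at one end of its long side and the button at the other; origin under the box's centre, y along its long side toward the head (the far end seen from the robot), -x to the side the head leans to (left).
- cap_dish: The cap dish; origin at the centre of its underside.
- plug: The reference plug; origin at the centre of the underside of its flange.
- specimen_cup: Bystander: clear specimen cup with a screw lid, 62 mm wide, 72 mm tall, origin under its centre.
- tweezers: Bystander: steel tweezers, 130 x 15 x 9 mm, lying flat between the dish and the stand, origin under the middle.
Mind the look-alikes: they are no part of the job. What is shaped like the plug but brown is not meant.

How it is judged:
By the outcome, as a careful person would: the job done as asked, in the order asked, and still so for the second after the job is handed in, with the robot touching nothing.
It also fails if it takes over 72 s, if anything falls off the work surface, if the arm or the gripper's body presses on something with over 40 N, if the wrist force passes 120 N, or if a joint passes its speed limit or range.

### The arm

A 6-joint arm with a two-finger parallel gripper is mounted at the origin on a cart in front of the work surface, level with it; the furniture and walls round the work are solid. World frame = base frame: x ahead of the robot, y to its left, z up, the work surface at z = 0. Lengths are in m, angles in rad, forces in N, time in s.
With the tool pointing down it reaches from about 0.35 to 0.775 m from the base axis. Payload 7.3 kg.
Tool frame: the origin (TCP) lies on the centre line of the jaws, within the pads' length; the fingertips stand ahead of it and the grasp point (between the pads) lies 11 mm behind it (robot.nose_length is the z of the fingertips in the tool frame, in m); z points along the fingers, y is the line along which they close (so a half turn about z gives the same grasp; the last joint's range is limited). The gripper opens to 92 mm and grips with 3 to 60 N. Pads are 19 mm wide; open, the fingers measure 130 mm over their backs; the gripper's body (75 mm by 190 mm) begins 47 mm behind the grasp point.
Start: joints at [-0.146, 0.342, 1.524, -0, 1.275, -0.146], TCP at [0.525, 0, 0.235] pointing down, gripper open.
Joint ranges: [-2.53, 2.53], [-0.77, 2.02], [0.04, 2.7], [-1, 4.14], [0.28, 2.66], [-3.11, 3.11]. Speed limits (rad/s): [2.57, 2.57, 3.14, 3.14, 3.14, 3.14].

### API

Orientations are given as [roll, pitch, yaw] about the fixed x, y, z axes, in that order (R = Rz(yaw) Ry(pitch) Rx(roll)).
In Python, from cell import robot, cams gives the robot as it stands. The module is installed in compiled form; this text tells all that it offers.
- The arm moves only by the tool carry_out, never from a script. Its argument "deltas" is a list of rows, each a list of 7 numbers: the shift along the tool's x, y, z in cm, then the turn, a rotation vector about the tool's x, y, z in rad, then the opening, from 0 (shut) to 1 (fully open). A call has exactly 8 rows; each row shifts and turns the commanded pose from where the row before left it, along the tool's axes as they then stand; what a row does not reach is not made up. A row lasts 1/12 s, in which the tool goes at most 41.7 mm and 7.16 degrees, less where a joint would pass 70% of its speed; a pose out of reach is approached as far as the arm can. A call is refused whole if a number of a shift passes 4.17 or a number of a turn 0.125, either way. A call with a gripper value outside its range is refused whole. The fingers move at their own pace and stop on an object; "force" is the grip in N (left out, the last holds). Time passes only in rows, so rows that do not move let the fingers close, or fill a call up. It gives the time, the measured TCP pose, the force, the opening and the grip force at its end, in the units of the state.
- robot.observe(): the state, without advancing time (a new reading comes with each control period).
- cams.read_camera(name): name is "scene" or "side" or "wrist"; returns a dict with "image" (480x640x3 uint8, blue, green, red), "depth" (480x640 float32, m along the optical axis (not along the pixel's ray), 0 where there is no reading), "fx", "fy", "cx", "cy" (pixels), "world_to_cam" (4x4, takes a point from world to camera coordinates). Camera axes: x right, y up, looking along -z (the intrinsics and any distortion apply to the point x, -y, -z); pixel columns grow to the right and rows downward; lengths in m; the calibration is good to about 2 mm. A picture is of the moment at which its call begins.
- robot.hand_in(): hands the job in; it is judged then, once.
The state is a dict: "time": time; "qpos": joint angles; "qvel": joint speeds; "joint_efforts": joint torques, N m; "tool_pos": TCP position; "tool_rot": TCP orientation; "contact_force": force on the tool from outside, world axes, zero at the start; "torque": the same for the moment, N m; "opening": finger opening in m; "grip_force": force on a finger pad.
Only numpy, scipy, OpenCV 4.12 (cv2) and the standard library are available. Lean on these libraries where they do the work, as an engineer would, in place of code of your own. Each camera call takes 0.05 s, during which the arm holds its last target. There are 200 camera calls.

## Working session

There is one attempt and no reset: what is moved stays moved. The work goes in short steps, Python scripts to look and compute and a tool call to move; the robot and the scene stay as the last step left them, time stands still between calls to the robot, and variables do not carry over. Pictures are saved under pics/ and viewed, at most 10 in all, crops included, and the job is handed in when it is done.

Besides the shell and the picture viewer there is one more tool, called after "Emit:" as a command line: name --pt "numbers of a row" for each row, then --argument value for the rest. carry_out: Moves the arm, as the interface text tells. Its arguments: {"type":"object","properties":{"deltas":{"type":"array","items":{"type":"array","items":{"type":"number"}}},"force":{"type":"number"}},"required":["deltas"]}

```bash
mkdir -p pics
cat > h.py <<'E'
import numpy as np, cv2
from cell import robot, cams
from scipy.spatial.transform import Rotation as R
def cam(n):
    c=cams.read_camera(n); return c
def pts(c):
    # world coordinates of every pixel from depth
    h,w=c['depth'].shape; u,v=np.meshgrid(np.arange(w),np.arange(h)); d=c['depth']
    P=np.stack([(u-c['cx'])/c['fx']*d,-(v-c['cy'])/c['fy']*d,-d],-1)
    M=np.linalg.inv(c['world_to_cam']); W=P@M[:3,:3].T+M[:3,3]; W[d==0]=np.nan; return W
def ray(c,u,v):
    M=np.linalg.inv(c['world_to_cam']); d=M[:3,:3]@np.array([(u-c['cx'])/c['fx'],-(v-c['cy'])/c['fy'],-1]); return M[:3,3],d
def onz(c,u,v,z):
    o,d=ray(c,u,v); return o+d*(z-o[2])/d[2]
E
python3 - <<'E'
from h import *
s=robot.observe(); print(s['time'],s['tool_pos'],s['tool_rot'],robot.nose_length,s['opening'],s['contact_force'])
for n in ['scene','side']:
    c=cam(n); cv2.imwrite(f'pics/{n}1.png',c['image']); np.savez(f'{n}1.npz',**c); print(n,c['fx'],np.linalg.inv(c['world_to_cam']).round(3).tolist())
    print({k for k in c})
E
```

```text
0.0 [5.24614775e-01 7.44748239e-05 2.34047587e-01] [-3.14008983e+00 -1.92129876e-04  1.57080473e+00] 0.008 0.0919598969032128 [-0.27577411 -0.42182484  0.60363467]
scene 538.2774212816933 [[0.596, 0.534, -0.599, -0.045], [-0.803, 0.377, -0.462, -0.403], [-0.021, 0.757, 0.654, 0.735], [0.0, 0.0, 0.0, 1.0]]
{'depth', 'cy', 'image', 'fy', 'world_to_cam', 'cx', 'fx'}
side 508.3688179259546 [[-0.998, 0.019, -0.065, 0.489], [-0.064, -0.579, 0.813, 0.85], [-0.022, 0.815, 0.579, 0.689], [0.0, 0.0, 0.0, 1.0]]
{'depth', 'cy', 'image', 'fy', 'world_to_cam', 'cx', 'fx'}
```

View pics/scene1.png

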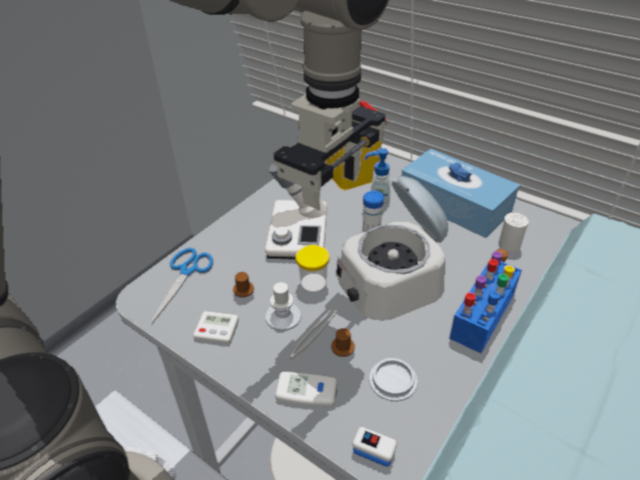

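View pics/side1.png

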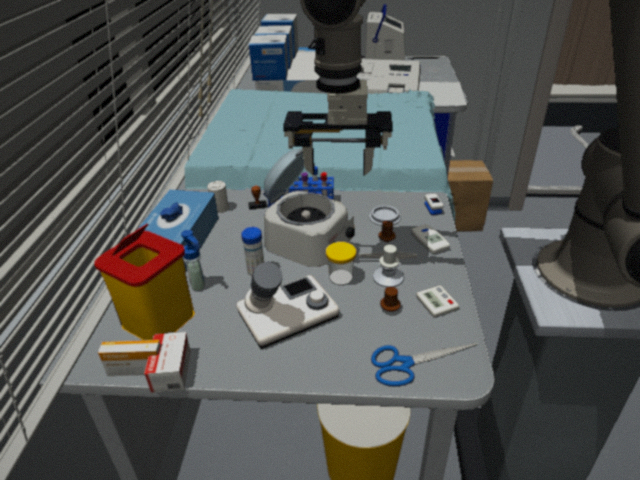

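Scene view: reader at (298,228), white plug in its stand at (281,300), dish at (394,378), specimen cup at (313,265), brown decoys at (242,284) and (343,342). Side view: cap at (265,280), button at (317,298), plug at (389,256), dish at (384,215).

```bash
cat > m1.py <<'E'
from h import *
S={n:dict(np.load(f'{n}1.npz')) for n in ['scene','side']}
W={n:pts(S[n]) for n in S}
def p(n,u,v): return W[n][v,u].round(3)
print('plug',p('scene',281,290),p('side',389,250),'dish',p('scene',394,380),p('side',384,217))
print('button',p('scene',282,235),p('side',317,296),'cap',p('side',265,270),'table',p('side',300,360))
def sel(n,ctr,r,z0,z1):
    w=W[n]; m=(np.hypot(w[...,0]-ctr[0],w[...,1]-ctr[1])<r)&(w[...,2]>z0)&(w[...,2]<z1); return m
for n,(u,v) in {'scene':(281,290),'side':(389,250)}.items():
    c=W[n][v,u]; m=sel(n,c,.03,.068,.085); q=W[n][m]; print(n,'plug top',m.sum(),q.mean(0).round(4),q.min(0).round(3),q.max(0).round(3))
    m2=sel(n,c,.05,.036,.05); q=W[n][m2]; print(' rim',q.min(0).round(3),q.max(0).round(3))
for n,(u,v) in {'scene':(394,380),'side':(384,217)}.items():
    c=W[n][v,u]; m=sel(n,c,.05,.011,.018); q=W[n][m]; print(n,'dish',m.sum(),q.min(0).round(4),q.max(0).round(4),((q.min(0)+q.max(0))/2).round(4))
for n,(u,v) in {'scene':(282,235),'side':(317,296)}.items():
    c=W[n][v,u]; m=sel(n,c,.03,.045,.055); q=W[n][m]; print(n,'button',m.sum(),((q.min(0)+q.max(0))/2).round(4),q.mean(0).round(4))
    m=sel(n,c,.2,.027,.033); q=W[n][m].astype(np.float32); print(' box',m.sum(),cv2.minAreaRect(np.ascontiguousarray(q[:,:2])))
c=W['side'][270,265]; m=sel('side',c,.06,.09,.16); q=W['side'][m]; print('cap',m.sum(),q.min(0).round(3),q.max(0).round(3),q.mean(0).round(3))
cv2.imwrite('pics/crop1.png',np.hstack([cv2.resize(S['side']['image'][230:350,225:425],None,fx=3,fy=3),cv2.resize(S['scene']['image'][190:310,240:300],None,fx=3,fy=3)]))
E
python3 m1.py
```

```text
plug [0.417 0.029 0.078] [0.423 0.042 0.076] dish [ 0.42  -0.194  0.005] [ 0.422 -0.186  0.004]
button [0.552 0.139 0.051] [0.559 0.151 0.049] cap [0.639 0.202 0.151] table [0.581 0.264 0.002]
scene plug top 173 [0.4198 0.0318 0.0756] [0.409 0.021 0.068] [0.433 0.046 0.08 ]
 rim [0.401 0.013 0.036] [0.441 0.055 0.05 ]
side plug top 113 [0.4219 0.0385 0.0747] [0.409 0.023 0.068] [0.434 0.05  0.079]
 rim [0.401 0.02  0.037] [0.441 0.057 0.05 ]
scene dish 423 [ 0.3876 -0.2252  0.0111] [ 0.4542 -0.1594  0.018 ] [ 0.4209 -0.1923  0.0146]
side dish 138 [ 0.3881 -0.2242  0.0111] [ 0.4534 -0.1569  0.0178] [ 0.4207 -0.1906  0.0144]
scene button 109 [0.5591 0.1464 0.0497] [0.5587 0.1449 0.0508]
 box 1549 ((0.5611364245414734, 0.08505886048078537), (0.32589057087898254, 0.212087944149971), 23.504554748535156)
side button 126 [0.56   0.1502 0.0496] [0.56   0.152  0.0501]
 box 2544 ((0.5725157856941223, 0.07553143799304962), (0.31884339451789856, 0.24658448994159698), 22.96712303161621)
cap 896 [0.611 0.186 0.09 ] [0.669 0.231 0.158] [0.638 0.212 0.137]
```

View pics/crop1.png

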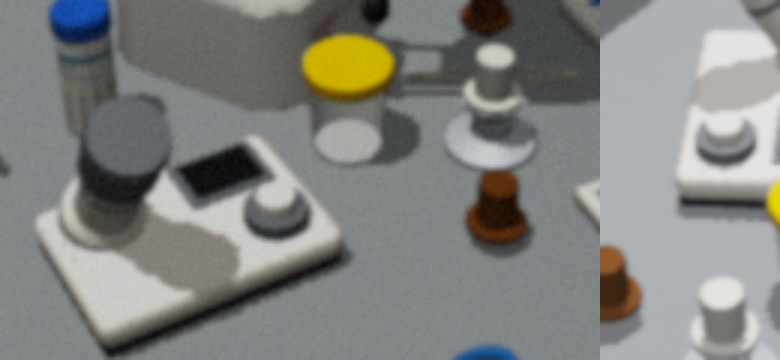

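Crop: the cap's top face is at about (127,130), the button at (277,195), and the box corners at (38,228), (110,340), (342,240), (260,140). Next I compute the box yaw and cap axis.

```bash
cat > m2.py <<'E'
from h import *
from scipy.optimize import least_squares
c=dict(np.load('side1.npz')); W=pts(c)
hsv=cv2.cvtColor(c['image'],cv2.COLOR_BGR2HSV)
# box outline: everything in box region 0.02<z<.16 
z=W[...,2]; u,v=np.meshgrid(np.arange(640),np.arange(480))
m=(z>.022)&(z<.034)&(u>230)&(u<345)&(v>260)&(v<350)&(W[...,1]>.09)
n,l,st,_=cv2.connectedComponentsWithStats(m.astype(np.uint8)); k=1+st[1:,4].argmax()
q=W[l==k]; r=cv2.minAreaRect(q[:,:2].astype(np.float32)); print('box',r,len(q))
bx=cv2.boxPoints(r); L=[bx[1]-bx[0],bx[2]-bx[1]]; d=max(L,key=np.linalg.norm); d=d/np.linalg.norm(d); d*=np.sign(d[0]); yaw=np.arctan2(d[1],d[0]); print('long dir',d,np.degrees(yaw))
# cap
def axes(psi):
    y=np.array([np.cos(psi),np.sin(psi),0]); left=np.array([-y[1],y[0],0]); zz=left*.5+np.array([0,0,np.cos(np.pi/6)]); return y,np.cross(y,zz),zz
y,x,zz=axes(yaw)
m=(z>.095)&(z<.17)&(np.hypot(W[...,0]-.638,W[...,1]-.205)<.06)&(hsv[...,1]<90)&(hsv[...,2]<150)
q=W[m]; a=q@zz; print('n',len(q),np.percentile(a,[1,5,50,90,99]))
amax=np.percentile(a,97); top=q[a>amax-.004]; print('top',len(top),top.mean(0),((top@y).max()+(top@y).min())/2,((top@x).max()+(top@x).min())/2, np.ptp(top@y),np.ptp(top@x))
by=(np.array([.5597,.148,.05])@y); print('button y-coord',by,'expected cap y',by+.095)
# plane of top face: check normal
t=top-top.mean(0); print('normal',np.linalg.svd(t)[2][2],'zz',zz)
ey,ex=((top@y).max()+(top@y).min())/2,((top@x).max()+(top@x).min())/2; A=np.median(top@zz)
C=ey*y+ex*x+A*zz; print('top centre',C,'cap_center',C-.023*zz,'port',C-.024*zz)
E
python3 m2.py
```

```text
box ((0.6160901188850403, 0.15501171350479126), (0.16575945913791656, 0.11718260496854782), 32.13518524169922) 2626
long dir [0.8467954 0.5319189] 32.135193
n 887 [0.00293837 0.00891272 0.04539771 0.04764593 0.04917767]
top 546 [0.63471305 0.20998525 0.14591361] 0.6490829115640981 0.2116481957618226 0.04719570722077693 0.04820065798209458
button y-coord 0.5526753356218338 expected cap y 0.6476753356218338
normal [-0.27270319  0.42022789  0.86547183] zz [-0.26595944  0.42339766  0.8660254 ]
top centre [0.63480266 0.20968422 0.1459883 ] cap_center [0.64091973 0.19994607 0.12606971] port [0.64118569 0.19952268 0.12520369]
```

```bash
cat >> h.py <<'E'
from scipy.linalg import logm
def T(p,Rm):
    M=np.eye(4); M[:3,:3]=Rm; M[:3,3]=p; return M
PSI=np.radians(32.1)
YP=np.array([np.cos(PSI),np.sin(PSI),0]); ZP=np.array([-.5*YP[1],.5*YP[0],np.cos(np.pi/6)]); XP=np.cross(YP,ZP)
def tool(y,z): y=np.array(y,float);z=np.array(z,float); return np.stack([np.cross(y,z),y,z],1)
def now():
    s=robot.observe(); return T(s['tool_pos'],R.from_euler('xyz',s['tool_rot']).as_matrix()),s
def plan(p,Rm,T0=None):
    if T0 is None:
        T0,s=now(); print('t',round(s['time'],2),'q',s['qpos'].round(2),'F',s['contact_force'].round(1),'open',round(s['opening'],4),'grip',s['grip_force'])
    D=np.linalg.inv(T0)@T(p,Rm); L=np.real(logm(D)); w=np.array([L[2,1],L[0,2],L[1,0]]); v=L[:3,3]*100
    n=max(np.linalg.norm(v)/4.1,np.linalg.norm(w)/.12); N=8*max(1,int(np.ceil(n/8)))
    print('from',T0[:3,3].round(4),'screw: rows>=%.1f'%n,'| per row over',N,':',(v/N).round(3),(w/N).round(4),'| pure xyz cm',(D[:3,3]*100).round(2))
    return T(p,Rm)
E
python3 - <<'E'
from h import *
G=np.zeros((13,17))
for n in ['scene','side']:
    W=pts(dict(np.load(n+'1.npz'))).reshape(-1,3); W=W[np.isfinite(W).all(1)]
    W=W[(W[:,0]>.3)&(W[:,0]<.95)&(W[:,1]>-.4)&(W[:,1]<.45)&(W[:,2]<.22)]
    i=((W[:,0]-.3)/.05).astype(int); j=((W[:,1]+.4)/.05).astype(int); 
    for a,b,z in zip(i,j,W[:,2]): G[a,b]=max(G[a,b],z)
print('cols y=-.40...',); 
for a in range(13): print('x%.2f'%(.3+.05*a),(G[a]*1000).astype(int))
port=np.array([.6408,.1993,.1252]); Rc=tool(YP,-ZP)
A=plan(port+ZP*.105,Rc)
plan(port+ZP*.004,Rc,A)
E
```

```text
cols y=-.40...
x0.30 [66 65 35 35 29 24 24 21  5 20 21 16  9  5  4  0  0]
x0.35 [65 65  4 18 18 22 18 15 12 17 18  4  9 12 11  0  0]
x0.40 [67 65  5 18 19 51 52 11 79 70 52 17 12 13 12  0  0]
x0.45 [64 64  4 15 18  4 71 42 76 74  6  5 11 12  4  0  0]
x0.50 [65 65 66 65  5 98 98 98 76 77 53 52  5  5  4  0  0]
x0.55 [ 67  65  98  97 182 219  88  99  92  38  54  55  31   4   5   0   0]
x0.60 [ 65  63  97  96 195 219 219 212  86  37  59 158 157   6   4   0   0]
x0.65 [ 65  63  97  98  85 131 213 201 107   5  58 156 155   4   4   0   0]
x0.70 [ 66  64  65  64   6   4   3   3 106   6  31  32   4   4   4   0   0]
x0.75 [ 67  65   4  58   4   6   5   4   5 133 130 162  46  50  51   0   0]
x0.80 [ 66  66   5  72  79  80  79  79  81 135 163 214 163 162  63   0   0]
x0.85 [209  65   5  71  79  80 105 100  80   5 179 215 213 161  63   0   0]
x0.90 [219 219 219 219 219 219 219 219 219 219 219 219 219 219 219 219 219]
t 0.1 q [-0.15  0.34  1.52 -0.    1.28 -0.15] F [0.1 0.8 1. ] open 0.0918 grip 0.0
from [5.247e-01 1.000e-04 2.341e-01] screw: rows>=6.5 | per row over 8 : [ 2.667  1.915 -0.43 ] [-0.0185 -0.0638 -0.0684] | pure xyz cm [24.37  8.83  1.79]
from [0.6129 0.2438 0.2161] screw: rows>=2.5 | per row over 8 : [0.    0.    1.263] [ 0.  0. -0.] | pure xyz cm [ 0.   0.  10.1]
```

Emit:
carry_out --pt "2.67 1.92 -0.43 -0.0185 -0.0638 -0.0684 1" --pt "2.67 1.92 -0.43 -0.0185 -0.0638 -0.0684 1" --pt "2.67 1.92 -0.43 -0.0185 -0.0638 -0.0684 1" --pt "2.67 1.92 -0.43 -0.0185 -0.0638 -0.0684 1" --pt "2.67 1.92 -0.43 -0.0185 -0.0638 -0.0684 1" --pt "2.67 1.92 -0.43 -0.0185 -0.0638 -0.0684 1" --pt "2.67 1.92 -0.43 -0.0185 -0.0638 -0.0684 1" --pt "2.67 1.92 -0.43 -0.0185 -0.0638 -0.0684 1" --force 15

```text
time: 0.77
tool_pos: [0.6223, 0.2434, 0.2236]
tool_rot: [3.14, 0.528, 2.134]
contact_force: [0.3, 0.4, -0.7]
opening: 0.0917
grip_force: 0.0
```

Run:
```python
from h import *
c=cam('wrist'); cv2.imwrite('pics/w1.png',c['image']); np.savez('w1.npz',**c)
port=np.array([.6408,.1993,.1252]); Rc=tool(YP,-ZP)
plan(port+ZP*.105,Rc)
plan(port+ZP*.004,Rc)
W=pts(c); d=W-port; a=d@ZP; m=(np.abs(a-.024)<.004)&(np.linalg.norm(d,axis=2)<.05); q=d[m]
e=lambda k:((q@k).max()+(q@k).min())/2
print('top',m.sum(),'off y',e(YP),'x',e(XP),'a',np.median(q@ZP),np.ptp(q@YP),np.ptp(q@XP)); t=q-q.mean(0); print(np.linalg.svd(t,full_matrices=False)[2][2],ZP)
```

```text
t 0.82 q [ 0.5   0.63  1.2  -0.55  1.31  0.07] F [-4.7  4.  -2.9] open 0.092 grip 0.0
from [0.62   0.2502 0.219 ] screw: rows>=0.2 | per row over 8 : [ 0.001 -0.119  0.041] [0.0005 0.0005 0.0018] | pure xyz cm [ 0.01 -0.95  0.33]
t 0.82 q [ 0.5   0.63  1.2  -0.55  1.31  0.07] F [-4.7  4.  -2.9] open 0.092 grip 0.0
from [0.62   0.2502 0.219 ] screw: rows>=2.6 | per row over 8 : [ 0.003 -0.121  1.304] [0.0005 0.0005 0.0018] | pure xyz cm [ 0.05 -0.99 10.43]
top 3573 off y -0.0013320190659671643 x -0.00043694439944983593 a 0.024145340295725088 0.04751764014062472 0.048338344585809316
[-0.27212517  0.42754886  0.86206141] [-0.26569929  0.42356096  0.8660254 ]
```

View pics/w1.png

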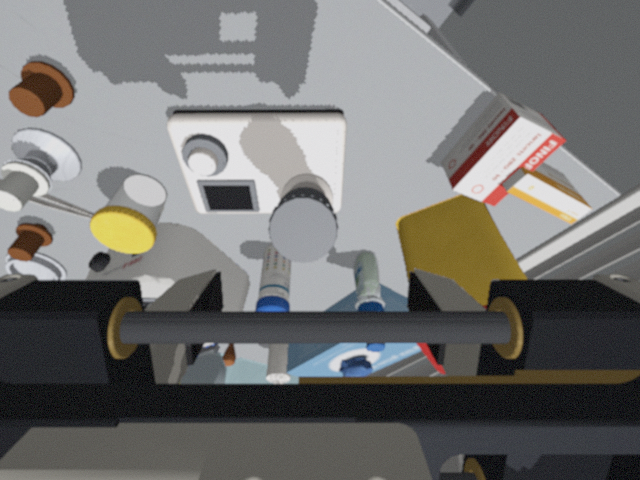

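Wrist view: cap top at (303,222), button at (203,157), box centred at (258,160); cap agrees with the estimate to about 1 mm. I'll let the arm settle, partly descending.

Emit:
carry_out --pt "0 0 1 0 0 0 1" --pt "0 0 1 0 0 0 1" --pt "0 0 1 0 0 0 1" --pt "0 0 1 0 0 0 1" --pt "0 0 0 0 0 0 1" --pt "0 0 0 0 0 0 1" --pt "0 0 0 0 0 0 1" --pt "0 0 0 0 0 0 1"

```text
time: 1.48
tool_pos: [0.6328, 0.2242, 0.1899]
tool_rot: [3.139, 0.525, 2.129]
contact_force: [0.8, 0.8, -0.5]
opening: 0.0918
grip_force: 0.0
```

```bash
cat >> h.py <<'E'
PORT=np.array([.6402,.1989,.125])
E
python3 - <<'E'
from h import *
plan(PORT+ZP*.004,tool(YP,-ZP))
E
```

```text
t 1.48 q [ 0.46  0.65  1.25 -0.56  1.23  0.09] F [ 0.8  0.8 -0.5] open 0.0918 grip 0.0
from [0.6328 0.2242 0.1899] screw: rows>=1.6 | per row over 8 : [ 0.132 -0.091  0.811] [ 0.0003  0.0002 -0.0002] | pure xyz cm [ 1.06 -0.73  6.49]
```

Emit:
carry_out --pt "0.27 -0.18 0 0 0 0 1" --pt "0.27 -0.18 0 0 0 0 1" --pt "0.26 -0.18 0 0 0 0 1" --pt "0.26 -0.19 0.6 0 0 0 1" --pt "0 0 1 0 0 0 1" --pt "0 0 1 0 0 0 1" --pt "0 0 0.4 0 0 0 1" --pt "0 0 0 0 0 0 1"

```text
time: 2.15
tool_pos: [0.6291, 0.2145, 0.1558]
tool_rot: [-3.139, 0.524, 2.131]
contact_force: [0.1, -0.2, -0.4]
opening: 0.0921
grip_force: 0.0
```

Run:
```python
from h import *
plan(PORT+ZP*.004,tool(YP,-ZP))
```

```text
t 2.15 q [ 0.45  0.67  1.32 -0.57  1.16  0.12] F [ 0.1 -0.2 -0.4] open 0.0921 grip 0.0
from [0.6291 0.2145 0.1558] screw: rows>=0.8 | per row over 8 : [-0.015  0.014  0.402] [-0.0003  0.0001  0.    ] | pure xyz cm [-0.12  0.11  3.22]
```

Emit:
carry_out --pt "-0.1 0.1 0.5 0 0 0 1" --pt "0 0 0.6 0 0 0 1" --pt "0 0 0.6 0 0 0 1" --pt "0 0 0.6 0 0 0 1" --pt "0 0 0.5 0 0 0 1" --pt "0 0 0.4 0 0 0 1" --pt "0 0 0 0 0 0 1" --pt "0 0 0 0 0 0 1"

```text
time: 2.82
tool_pos: [0.6392, 0.2018, 0.1303]
tool_rot: [3.141, 0.525, 2.131]
contact_force: [-0.1, 0.5, -0.0]
opening: 0.0917
grip_force: 0.0
```

Run:
```python
from h import *
plan(PORT+ZP*.004,tool(YP,-ZP))
plan(PORT+ZP*.004,tool(YP,-ZP))
```

```text
t 2.82 q [ 0.42  0.7   1.34 -0.59  1.1   0.13] F [-0.1  0.5 -0. ] open 0.0917 grip 0.0
from [0.6392 0.2018 0.1303] screw: rows>=0.1 | per row over 8 : [ 0.001 -0.009  0.026] [ 0.0001  0.0001 -0.    ] | pure xyz cm [ 0.01 -0.07  0.21]
t 2.82 q [ 0.42  0.7   1.34 -0.59  1.1   0.13] F [-0.1  0.5 -0. ] open 0.0917 grip 0.0
from [0.6392 0.2018 0.1303] screw: rows>=0.1 | per row over 8 : [ 0.001 -0.009  0.026] [ 0.0001  0.0001 -0.    ] | pure xyz cm [ 0.01 -0.07  0.21]
```

Within 2 mm of the target; I'll close in and grip.

Emit:
carry_out --pt "0 -0.07 0.2 0 0 0 1" --pt "0 0 0 0 0 0 0.6" --pt "0 0 0 0 0 0 0.45" --pt "0 0 0 0 0 0 0.4" --pt "0 0 0 0 0 0 0.4" --pt "0 0 0 0 0 0 0.4" --pt "0 0 0 0 0 0 0.4" --pt "0 0 0 0 0 0 0.4" --force 12

```text
time: 3.48
tool_pos: [0.6392, 0.2007, 0.1289]
tool_rot: [3.14, 0.525, 2.131]
contact_force: [-0.1, 0.7, -0.3]
opening: 0.0502
grip_force: 0.6
```

Run:
```python
from h import *
plan(PORT+ZP*.004,tool(YP,-ZP))
```

```text
t 3.48 q [ 0.42  0.7   1.34 -0.59  1.1   0.13] F [-0.1  0.7 -0.3] open 0.0502 grip 0.5699526143143885
from [0.6392 0.2007 0.1289] screw: rows>=0.0 | per row over 8 : [ 0.002 -0.002  0.005] [ 0.0001  0.0001 -0.    ] | pure xyz cm [ 0.01 -0.01  0.04]
```

Emit:
carry_out --pt "0 0 0 0 0 0 0.3" --pt "0 0 0 0 0 0 0.3" --pt "0 0 0 0 0 0 0.3" --pt "0 0 0 0 0 0 0.3" --pt "0 0 -0.3 0 0 0 0.3" --pt "0 0 -0.5 0 0 0 0.3" --pt "0 0 -0.6 0 0 0 0.3" --pt "0 0 -0.6 0 0 0 0.3" --force 12

```text
time: 4.15
tool_pos: [0.6338, 0.2095, 0.1468]
tool_rot: [3.14, 0.525, 2.131]
contact_force: [0.6, 1.1, -0.7]
opening: 0.0482
grip_force: 12.0
```

Emit:
carry_out --pt "0 0 -0.8 0 0 0 0.3" --pt "0 0 -0.8 0 0 0 0.3" --pt "0 0 -0.9 0 0 0 0.3" --pt "0 0 -1 0 0 0 0.3" --pt "0 0 -1 0 0 0 0.3" --pt "0 0 -1 0 0 0 0.3" --pt "0 0 -0.7 0 0 0 0.3" --pt "0 0 -0.3 0 0 0 0.3"

```text
time: 4.82
tool_pos: [0.6165, 0.2376, 0.204]
tool_rot: [3.138, 0.525, 2.13]
contact_force: [0.2, -0.3, 0.1]
opening: 0.0484
grip_force: 12.0
```

```bash
cat >> h.py <<'E'
DISH=np.array([.421,-.1915,.005])
E
python3 - <<'E'
from h import *
DN=[0,0,-1.]
c=cam('side'); np.savez('s2.npz',**c)
mid=np.array([.43,-.02,.2])
for name,y in {'x':[1,0,0],'y':[0,1,0]}.items():
    print(name); A=plan(mid,tool(y,DN)); plan(DISH+[0,0,.1],tool(y,DN),A)
# cap in hand, tool frame
T0,s=now(); W=pts(c); q=(W.reshape(-1,3)-T0[:3,3])@T0[:3,:3]; hsv=cv2.cvtColor(c['image'],cv2.COLOR_BGR2HSV).reshape(-1,3)
m=(np.abs(q)<[.03,.03,.05]).all(1)&(q[:,2]>-.03); print(m.sum(),q[m].min(0),q[m].max(0))
cv2.imwrite('pics/s2.png',cv2.resize(c['image'][140:380,180:420],None,fx=2,fy=2))
E
```

```text
x
t 4.87 q [ 0.49  0.63  1.26 -0.55  1.26  0.1 ] F [-0.1 -0.4 -0.2] open 0.0479 grip 11.999647412449121
from [0.6166 0.2376 0.2039] screw: rows>=7.9 | per row over 8 : [-2.432 -3.173  0.616] [0.0188 0.0637 0.0684] | pure xyz cm [-10.13 -29.5    6.21]
from [ 0.43 -0.02  0.2 ] screw: rows>=4.8 | per row over 8 : [-2.144 -0.113  1.188] [0. 0. 0.] | pure xyz cm [-17.15  -0.9    9.5 ]
y
t 4.87 q [ 0.49  0.63  1.26 -0.55  1.26  0.1 ] F [-0.1 -0.4 -0.2] open 0.0479 grip 11.999647412449121
from [0.6166 0.2376 0.2039] screw: rows>=9.4 | per row over 16 : [ 0.276 -2.052  0.045] [-0.0164  0.03   -0.0616] | pure xyz cm [-10.13 -29.5    6.21]
from [ 0.43 -0.02  0.2 ] screw: rows>=4.8 | per row over 8 : [ 0.113 -2.144  1.188] [0. 0. 0.] | pure xyz cm [  0.9  -17.15   9.5 ]
467 [-0.02366307 -0.02999531 -0.02953618] [0.0257229  0.02365053 0.02762411]
```

View pics/s2.png

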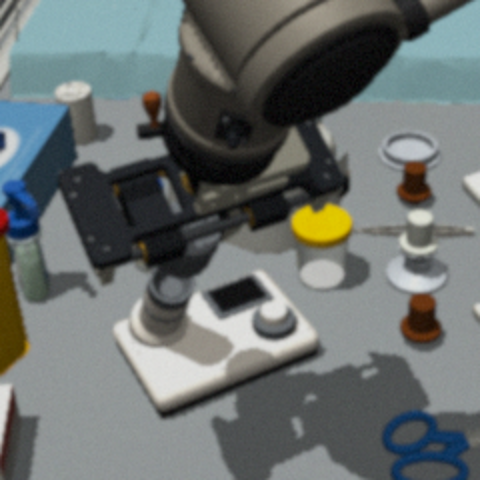

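Side crop: the cap is in the gripper and the open, hollow head end shows at (170,285). I'll carry it to the dish with the jaws turned to −40° to clear the centrifuge and the decoy.

Run:
```python
from h import *
y=[.766,-.643,0]
A=plan(np.array([.45,0,.2]),tool(y,[0,0,-1.])); plan(DISH+[0,0,.1],tool(y,[0,0,-1.]),A)
```

```text
t 4.87 q [ 0.49  0.63  1.26 -0.55  1.26  0.1 ] F [-0.1 -0.4 -0.2] open 0.0479 grip 11.999647412449121
from [0.6166 0.2376 0.2039] screw: rows>=11.2 | per row over 16 : [-1.629 -1.     0.401] [0.0208 0.0282 0.0768] | pure xyz cm [ -9.58 -26.75   5.9 ]
from [0.45 0.   0.2 ] screw: rows>=5.3 | per row over 8 : [-2.066  1.261  1.188] [0. 0. 0.] | pure xyz cm [-16.53  10.09   9.5 ]
```

Emit:
carry_out --pt "-1.63 -1 0.4 0.021 0.028 0.077 0.3" --pt "-1.63 -1 0.4 0.021 0.028 0.077 0.3" --pt "-1.63 -1 0.4 0.021 0.028 0.077 0.3" --pt "-1.63 -1 0.4 0.021 0.028 0.077 0.3" --pt "-1.63 -1 0.4 0.021 0.028 0.077 0.3" --pt "-1.63 -1 0.4 0.021 0.028 0.077 0.3" --pt "-1.63 -1 0.4 0.021 0.028 0.077 0.3" --pt "-1.63 -1 0.4 0.021 0.028 0.077 0.3"

```text
time: 5.53
tool_pos: [0.5762, 0.0886, 0.2213]
tool_rot: [3.053, 0.262, 1.472]
contact_force: [-0.4, -0.9, -0.2]
opening: 0.0479
grip_force: 12.0
```

Emit:
carry_out --pt "-1.63 -1 0.4 0.021 0.028 0.077 0.3" --pt "-1.63 -1 0.4 0.021 0.028 0.077 0.3" --pt "-1.63 -1 0.4 0.021 0.028 0.077 0.3" --pt "-1.63 -1 0.4 0.021 0.028 0.077 0.3" --pt "-1.63 -1 0.4 0.021 0.028 0.077 0.3" --pt "-1.63 -1 0.4 0.021 0.028 0.077 0.3" --pt "-1.63 -1 0.4 0.021 0.028 0.077 0.3" --pt "-1.63 -1 0.4 0.021 0.028 0.077 0.3"

```text
time: 6.2
tool_pos: [0.4576, -0.0075, 0.2037]
tool_rot: [-3.14, 0.004, 0.863]
contact_force: [-0.5, -0.6, -0.5]
opening: 0.0481
grip_force: 12.0
```

Emit:
carry_out --pt "-1.0 0.6 0 0 0 0 0.3" --pt "-2.0 1.2 0 0 0 0 0.3" --pt "-2.5 1.5 0 0 0 0 0.3" --pt "-2.5 1.5 0 0 0 0 0.3" --pt "-2.5 1.5 0 0 0 0 0.3" --pt "-2.5 1.5 0 0 0 0 0.3" --pt "-2.0 1.3 0 0 0 0 0.3" --pt "-1.5 1 0 0 0 0 0.3"

```text
time: 6.87
tool_pos: [0.4279, -0.1999, 0.2045]
tool_rot: [-3.14, 0.006, 0.866]
contact_force: [0.2, 0.3, 0.5]
opening: 0.0483
grip_force: 12.0
```

Emit:
carry_out --pt "0 0 0 0 0 0 0.3" --pt "0 0 0.5 0 0 0 0.3" --pt "0 0 1 0 0 0 0.3" --pt "0 0 1 0 0 0 0.3" --pt "0 0 0.5 0 0 0 0.3" --pt "0 0 0 0 0 0 0.3" --pt "0 0 0 0 0 0 0.3" --pt "0 0 0 0 0 0 0.3"

```text
time: 7.53
tool_pos: [0.4289, -0.1976, 0.1751]
tool_rot: [-3.141, 0.005, 0.868]
contact_force: [0.0, -0.3, 0.4]
opening: 0.0481
grip_force: 12.0
```

Run:
```python
from h import *
y=[.766,-.643,0]
A=plan(DISH+[0,0,.1],tool(y,[0,0,-1.])); 
# cap outline in hand, from scene+side+wrist
T0,s=now()
for n in ['scene','side','wrist']:
    c=cam(n); W=pts(c); q=(W-T0[:3,3])@T0[:3,:3]
    m=(np.abs(q[...,2]-.011)<.012)&(np.hypot(q[...,0],q[...,1])<.035); w=W[m]
    print(n,m.sum(), w.min(0).round(4) if m.any() else '', w.max(0).round(4) if m.any() else '')
    m=(W[...,2]>.011)&(W[...,2]<.018)&(np.hypot(W[...,0]-.421,W[...,1]+.1915)<.045); w=W[m]
    if m.any(): print('  dish',m.sum(),w.min(0).round(4),w.max(0).round(4))
    if n=='side':
        cv2.imwrite('pics/s3.png',cv2.resize(c['image'][100:300,280:480],None,fx=3,fy=3))
```

```text
t 7.53 q [-0.59  0.31  1.75 -0.01  1.08  0.11] F [ 0.  -0.3  0.4] open 0.0481 grip 11.999641936272383
from [ 0.4289 -0.1976  0.1751] screw: rows>=1.7 | per row over 8 : [-0.003 -0.125  0.876] [-0.0001  0.0006 -0.0006] | pure xyz cm [-0.01 -0.99  7.01]
scene 396 [ 0.3977 -0.227   0.1524] [ 0.4478 -0.1833  0.1762]
  dish 425 [ 0.3874 -0.2251  0.011 ] [ 0.4536 -0.1589  0.018 ]
side 203 [ 0.4033 -0.2105  0.152 ] [ 0.4607 -0.1671  0.1758]
  dish 146 [ 0.3881 -0.2246  0.0111] [ 0.4533 -0.1564  0.0177]
wrist 1382 [ 0.4102 -0.2112  0.152 ] [ 0.461  -0.1681  0.1761]
  dish 892 [ 0.3872 -0.2217  0.011 ] [ 0.4524 -0.1583  0.0177]
```

View pics/s3.png

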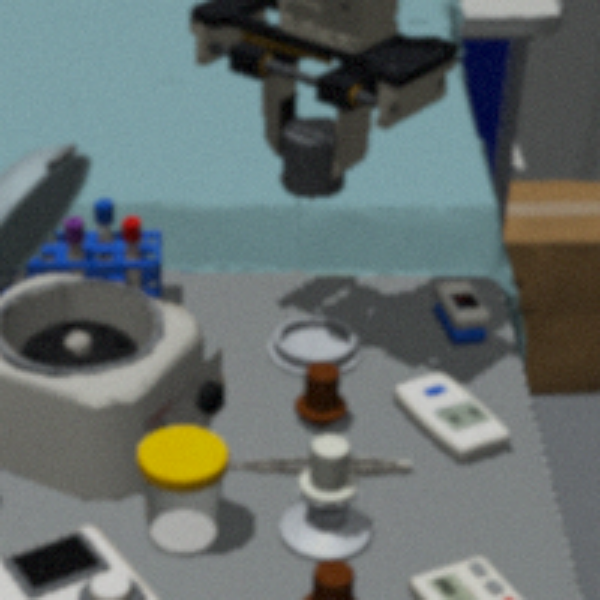

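Side crop: the cap hangs upright in the jaws at (312,158) above the dish at (315,343). Moving lower.

Emit:
carry_out --pt "0 -0.2 0.5 0 0 0 0.3" --pt "0 -0.4 1 0 0 0 0.3" --pt "0 -0.4 1.2 0 0 0 0.3" --pt "0 0 1.4 0 0 0 0.3" --pt "0 0 1.4 0 0 0 0.3" --pt "0 0 1.0 0 0 0 0.3" --pt "0 0 0.5 0 0 0 0.3" --pt "0 0 0 0 0 0 0.3"

```text
time: 8.35
tool_pos: [0.42, -0.1913, 0.1038]
tool_rot: [-3.138, 0.005, 0.867]
contact_force: [-0.2, 0.7, -0.8]
opening: 0.0479
grip_force: 12.0
```

Emit:
carry_out --pt "0 0 0.5 0 0 0 0.3" --pt "0 0 0.6 0 0 0 0.3" --pt "0 0 0.5 0 0 0 0.3" --pt "0 0 0.4 0 0 0 0.3" --pt "0 0 0 0 0 0 0.3" --pt "0 0 0 0 0 0 0.3" --pt "0 0 0 0 0 0 0.3" --pt "0 0 0 0 0 0 0.3"

```text
time: 9.02
tool_pos: [0.4207, -0.1918, 0.085]
tool_rot: [-3.141, 0.005, 0.867]
contact_force: [0.0, -0.6, 0.5]
opening: 0.0482
grip_force: 12.0
```

```bash
sed -i 's/^DISH=.*/DISH=np.array([.4203,-.191,.005])/' h.py
python3 - <<'E'
from h import *
y=[.766,-.643,0]
A=plan(DISH+[0,0,.027],tool(y,[0,0,-1.])); 
T0,s=now(); P=[]
for n in ['scene','side','wrist']:
    c=cam(n); W=pts(c); q=((W-T0[:3,3])@T0[:3,:3]).reshape(-1,3)
    m=(np.abs(q[:,2]-.016)<.006)&(np.hypot(q[:,0],q[:,1])<.033); P.append(q[m]); k=q[m]; print(n,m.sum(),k.min(0).round(4),k.max(0).round(4))
    m=(np.abs(q[:,2]-.01)<.05)&(np.hypot(q[:,0],q[:,1])<.03); print('  zrange',q[m].min(0).round(4),q[m].max(0).round(4))
P=np.vstack(P); ok=np.ones(len(P),bool)
for i in range(4):
    b=P[ok]; A_=np.c_[2*b[:,:2],np.ones(len(b))]; x=np.linalg.lstsq(A_,(b[:,:2]**2).sum(1),rcond=None)[0]; r=np.sqrt(x[2]+x[0]**2+x[1]**2)
    e=np.abs(np.hypot(P[:,0]-x[0],P[:,1]-x[1])-r); ok=e<.003
print('cap circle in tool',x[:2],r,ok.sum(),len(P))
E
```

```text
t 9.02 q [-0.59  0.42  1.89 -0.01  0.83  0.12] F [ 0.  -0.6  0.5] open 0.0482 grip 11.999681051820517
from [ 0.4207 -0.1918  0.085 ] screw: rows>=1.3 | per row over 8 : [ 0.006 -0.011  0.662] [-0.0001  0.0006 -0.0007] | pure xyz cm [ 0.06 -0.09  5.3 ]
scene 149 [-0.0255 -0.0231  0.0101] [-0.0029  0.0217  0.022 ]
  zrange [-0.0261 -0.0284 -0.0398] [0.0237 0.0283 0.0266]
side 86 [-0.0068 -0.0275  0.0101] [0.026  0.015  0.0219]
  zrange [-0.022  -0.0286 -0.0397] [0.0269 0.0277 0.0269]
wrist 532 [ 0.0062 -0.0241  0.01  ] [0.0238 0.0227 0.022 ]
  zrange [-0.0248 -0.0282 -0.04  ] [0.0251 0.0281 0.0265]
cap circle in tool [ 5.11390045e-05 -4.24130004e-04] 0.023585938361530095 761 767
```

Cap is centred in the tool, with its edge 26.5 mm below the TCP. Lowering.

Emit:
carry_out --pt "0.05 -0.05 0.6 0 0 0 0.3" --pt "0 0 0.9 0 0 0 0.3" --pt "0 0 0.9 0 0 0 0.3" --pt "0 0 0.8 0 0 0 0.3" --pt "0 0 0.6 0 0 0 0.3" --pt "0 0 0.4 0 0 0 0.3" --pt "0 0 0.2 0 0 0 0.3" --pt "0 0 0 0 0 0 0.3"

```text
time: 9.83
tool_pos: [0.4201, -0.191, 0.0402]
tool_rot: [-3.14, 0.005, 0.867]
contact_force: [-0.7, -0.3, -1.0]
opening: 0.0482
grip_force: 12.0
```

Emit:
carry_out --pt "0 0 0.1 0 0 0 0.3" --pt "0 0 0.15 0 0 0 0.3" --pt "0 0 0.15 0 0 0 0.3" --pt "0 0 0.15 0 0 0 0.3" --pt "0 0 0.1 0 0 0 0.3" --pt "0 0 0.1 0 0 0 0.3" --pt "0 0 0.05 0 0 0 0.3" --pt "0 0 0 0 0 0 0.3"

```text
time: 10.5
tool_pos: [0.4203, -0.1912, 0.0326]
tool_rot: [-3.14, 0.005, 0.867]
contact_force: [-0.1, -0.4, -0.4]
opening: 0.0482
grip_force: 12.0
```

Emit:
carry_out --pt "0 0 0.04 0 0 0 0.3" --pt "0 0 0.04 0 0 0 0.3" --pt "0 0 0.04 0 0 0 0.3" --pt "0 0 0.03 0 0 0 0.3" --pt "0 0 0 0 0 0 0.3" --pt "0 0 0 0 0 0 0.3" --pt "0 0 0 0 0 0 0.3" --pt "0 0 0 0 0 0 0.3"

```text
time: 11.17
tool_pos: [0.4204, -0.1913, 0.0315]
tool_rot: [-3.141, 0.005, 0.867]
contact_force: [-0.9, 0.4, 5.8]
opening: 0.0481
grip_force: 12.0
```

Contact felt (5.8 N up). Release and retreat.

Emit:
carry_out --pt "0 0 0 0 0 0 0.55" --pt "0 0 0 0 0 0 0.6" --pt "0 0 0 0 0 0 0.65" --pt "0 0 0 0 0 0 0.68" --pt "0 0 0 0 0 0 0.68" --pt "0 0 0 0 0 0 0.68" --pt "0 0 -0.4 0 0 0 0.68" --pt "0 0 -0.8 0 0 0 0.68"

```text
time: 11.83
tool_pos: [0.4198, -0.1909, 0.043]
tool_rot: [-3.139, 0.005, 0.867]
contact_force: [0.0, 0.5, -0.7]
opening: 0.0626
grip_force: 0.0
```

Emit:
carry_out --pt "0 0 -1 0 0 0 0.68" --pt "0 0 -1.5 0 0 0 0.68" --pt "0 0 -1.5 0 0 0 0.68" --pt "0 0 -1.5 0 0 0 0.68" --pt "0 0 -1.5 0 0 0 0.68" --pt "0 0 -1.5 0 0 0 0.68" --pt "0 0 -1 0 0 0 0.68" --pt "0 0 -0.5 0 0 0 0.68"

```text
time: 12.5
tool_pos: [0.4214, -0.1912, 0.1454]
tool_rot: [3.139, 0.004, 0.867]
contact_force: [-0.2, -0.8, 1.6]
opening: 0.0626
grip_force: 0.0
```

Run:
```python
from h import *
for n in ['scene','side','wrist']:
    c=cam(n); W=pts(c).reshape(-1,3)
    m=(W[:,2]>.042)&(W[:,2]<.07)&(np.hypot(W[:,0]-.42,W[:,1]+.191)<.05); k=W[m]
    t=k[np.abs(k[:,2]-np.percentile(k[:,2],90))<.004]; print(n,'cap top z',np.median(t[:,2]),((k.min(0)+k.max(0))/2).round(4),np.linalg.svd(t-t.mean(0),full_matrices=False)[2][2].round(3))
    m=(W[:,2]>.07)&(W[:,2]<.082)&(np.hypot(W[:,0]-.4215,W[:,1]-.0355)<.02); k=W[m]
    if m.sum()>20: print('  plug top z',np.percentile(k[:,2],[50,95]),((k.min(0)+k.max(0))/2).round(4))
    m=(W[:,2]>.036)&(W[:,2]<.048)&(np.hypot(W[:,0]-.4215,W[:,1]-.0355)<.03); k=W[m]
    if m.sum()>20: print('  flange',k.min(0).round(4),k.max(0).round(4))
y=[.766,-.643,0]
for y in ([.766,-.643,0],[1,0,0]):
    A=plan(np.array([.4215,.0355,.13]),tool(y,[0,0,-1.]));
```

```text
scene cap top z 0.05195350127994336 [ 0.4205 -0.1924  0.0487] [-0.    -0.005  1.   ]
  plug top z [0.07645396 0.07842326] [0.421  0.0336 0.0748]
  flange [0.4008 0.0133 0.0364] [0.4425 0.0524 0.048 ]
side cap top z 0.05126828782228404 [ 0.4213 -0.1887  0.0483] [ 0.006 -0.003 -1.   ]
  plug top z [0.07555722 0.0775278 ] [0.4215 0.0358 0.0744]
  flange [0.4005 0.0204 0.0361] [0.4412 0.0565 0.0479]
wrist cap top z 0.051402652757616976 [ 0.4201 -0.1903  0.048 ] [0.002 0.002 1.   ]
  flange [0.4005 0.0132 0.0386] [0.4188 0.029  0.0471]
t 12.65 q [-0.59  0.33  1.82 -0.01  0.99  0.12] F [ 0.3  0.4 -0.4] open 0.0624 grip 0.0
from [ 0.4208 -0.1909  0.1435] screw: rows>=5.5 | per row over 8 : [ 2.168 -1.818  0.164] [-0.      0.0006 -0.0007] | pure xyz cm [ 17.31 -14.59   1.28]
t 12.65 q [-0.59  0.33  1.82 -0.01  0.99  0.12] F [ 0.3  0.4 -0.4] open 0.0624 grip 0.0
from [ 0.4208 -0.1909  0.1435] screw: rows>=5.9 | per row over 8 : [ 2.715 -0.987  0.163] [-0.0002  0.0006 -0.088 ] | pure xyz cm [ 17.31 -14.59   1.28]
```

Run:
```python
from h import *
for n in ['scene','side']:
    W=pts(cam(n)).reshape(-1,3)
    for nm,c,r,z0,z1 in [('cup',(.5,.05),.05,.066,.08),('cup lid low',(.5,.05),.05,.05,.08),('decoyA',(.4,.11),.04,.03,.06),('decoyB',(.42,-.1),.04,.03,.06)]:
        k=W[(W[:,2]>z0)&(W[:,2]<z1)&(np.hypot(W[:,0]-c[0],W[:,1]-c[1])<r)]
        if len(k)>10: print(n,nm,k.min(0).round(3),k.max(0).round(3),np.median(k,0).round(3))
P=np.array([.421,.035,.056])
for a in (-70,-55,-40): 
    y=[np.cos(np.radians(a)),np.sin(np.radians(a)),0]; print(a); plan(P+[0,0,.075],tool(y,[0,0,-1.]))
```

```text
scene cup [0.489 0.009 0.066] [0.549 0.069 0.078] [0.516 0.037 0.073]
scene cup lid low [0.489 0.008 0.05 ] [0.549 0.069 0.078] [0.512 0.035 0.073]
scene decoyA [0.409 0.115 0.03 ] [0.434 0.14  0.052] [0.419 0.124 0.047]
scene decoyB [ 0.407 -0.109  0.03 ] [ 0.433 -0.083  0.051] [ 0.416 -0.099  0.048]
side cup [0.49  0.01  0.066] [0.548 0.075 0.075] [0.519 0.046 0.072]
side cup lid low [0.49 0.01 0.05] [0.548 0.075 0.075] [0.519 0.052 0.072]
side decoyA [0.409 0.117 0.031] [0.434 0.144 0.052] [0.419 0.135 0.047]
side decoyB [ 0.409 -0.106  0.03 ] [ 0.433 -0.08   0.05 ] [ 0.42  -0.086  0.045]
-70
t 12.75 q [-0.59  0.33  1.82 -0.01  0.99  0.12] F [-0.6 -0.4 -0.4] open 0.0628 grip 0.0
from [ 0.4204 -0.1906  0.1427] screw: rows>=5.6 | per row over 8 : [ 1.636 -2.336  0.144] [-0.0001  0.0007  0.0647] | pure xyz cm [ 17.25 -14.55   1.12]
-55
t 12.75 q [-0.59  0.33  1.82 -0.01  0.99  0.12] F [-0.6 -0.4 -0.4] open 0.0628 grip 0.0
from [ 0.4204 -0.1906  0.1427] screw: rows>=5.5 | per row over 8 : [ 1.911 -2.085  0.144] [-0.0002  0.0007  0.032 ] | pure xyz cm [ 17.25 -14.55   1.12]
-40
t 12.75 q [-0.59  0.33  1.82 -0.01  0.99  0.12] F [-0.6 -0.4 -0.4] open 0.0628 grip 0.0
from [ 0.4204 -0.1906  0.1427] screw: rows>=5.5 | per row over 8 : [ 2.161 -1.813  0.143] [-0.0003  0.0006 -0.0007] | pure xyz cm [ 17.25 -14.55   1.12]
```

Emit:
carry_out --pt "1.2 -1.0 0 0 0 0 0.68" --pt "2.4 -2 0 0 0 0 0.68" --pt "2.8 -2.4 0 0 0 0 0.68" --pt "2.8 -2.4 0 0 0 0 0.68" --pt "2.8 -2.4 0.2 0 0 0 0.68" --pt "2.8 -2.3 0.3 0 0 0 0.68" --pt "1.6 -1.4 0.3 0 0 0 0.68" --pt "0.85 -0.7 0.2 0 0 0 0.68"

```text
time: 13.42
tool_pos: [0.4199, 0.0377, 0.1316]
tool_rot: [-3.138, 0.006, 0.87]
contact_force: [-0.1, -0.7, -0.0]
opening: 0.0624
grip_force: 0.0
```

Emit:
carry_out --pt "0 0 0 0 0 0 0.68" --pt "0 0 0 0 0 0 0.68" --pt "0 0 0 0 0 0 0.68" --pt "0 0 0 0 0 0 0.68" --pt "0 0 0 0 0 0 0.68" --pt "0 0 0 0 0 0 0.68" --pt "0 0 0 0 0 0 0.68" --pt "0 0 0 0 0 0 0.68"

```text
time: 14.08
tool_pos: [0.4211, 0.0348, 0.1326]
tool_rot: [-3.141, 0.005, 0.866]
contact_force: [-0.2, 0.4, 0.4]
opening: 0.0626
grip_force: 0.0
```

Run:
```python
from h import *
c=cam('wrist'); W=pts(c).reshape(-1,3)
k=W[(W[:,2]>.07)&(W[:,2]<.082)&(np.hypot(W[:,0]-.421,W[:,1]-.035)<.02)]; print(len(k),np.median(k,0).round(4),((k.min(0)+k.max(0))/2).round(4))
k=W[(W[:,2]>.038)&(W[:,2]<.05)&(np.hypot(W[:,0]-.421,W[:,1]-.035)<.03)]; print(len(k),k.min(0),k.max(0))
plan(np.array([.421,.035,.056]),tool([.766,-.643,0],[0,0,-1.]))
```

```text
1265 [0.4211 0.0361 0.0763] [0.4207 0.0352 0.0745]
1145 [0.39957451 0.01602301 0.03816392] [0.44140695 0.05571848 0.04981533]
t 14.13 q [-0.1   0.28  1.93 -0.    0.93  0.61] F [-0.2 -0.3 -0.6] open 0.0623 grip 0.0
from [0.4211 0.0349 0.1326] screw: rows>=1.9 | per row over 8 : [ 0.003 -0.001  0.957] [-0.0001  0.0006 -0.0007] | pure xyz cm [ 0.04 -0.01  7.66]
```

Emit:
carry_out --pt "0.04 0 0.6 0 0.005 -0.005 0.68" --pt "0 0 1.2 0 0 0 0.68" --pt "0 0 1.4 0 0 0 0.68" --pt "0 0 1.4 0 0 0 0.68" --pt "0 0 1.3 0 0 0 0.68" --pt "0 0 0.9 0 0 0 0.68" --pt "0 0 0.5 0 0 0 0.68" --pt "0 0 0.3 0 0 0 0.68"

```text
time: 14.8
tool_pos: [0.4208, 0.0355, 0.0557]
tool_rot: [-3.14, 0.0, 0.872]
contact_force: [0.3, 0.6, -0.2]
opening: 0.0623
grip_force: 0.0
```

Emit:
carry_out --pt "0 0 0 0 0 0 0.6" --pt "0 0 0 0 0 0 0.5" --pt "0 0 0 0 0 0 0.4" --pt "0 0 0 0 0 0 0.35" --pt "0 0 0 0 0 0 0.3" --pt "0 0 0 0 0 0 0.25" --pt "0 0 0 0 0 0 0.2" --pt "0 0 0 0 0 0 0.1" --force 15

```text
time: 15.47
tool_pos: [0.4214, 0.0354, 0.0568]
tool_rot: [-3.141, -0.0, 0.872]
contact_force: [-0.9, 0.8, 2.8]
opening: 0.0259
grip_force: 15.0
```

Emit:
carry_out --pt "0 0 0 0 0 0 0.05" --pt "0 0 0 0 0 0 0.05" --pt "0 0 0 0 0 0 0.05" --pt "0 0 0 0 0 0 0.05" --pt "0 0 0 0 0 0 0.05" --pt "0 0 0 0 0 0 0.05" --pt "0 0 0 0 0 0 0.05" --pt "0 0 0 0 0 0 0.05"

```text
time: 16.13
tool_pos: [0.4214, 0.0354, 0.0568]
tool_rot: [-3.141, -0.0, 0.872]
contact_force: [-0.2, 0.5, 5.0]
opening: 0.0256
grip_force: 15.0
```

Plug gripped (25.6 mm opening). Lift it.

Emit:
carry_out --pt "0 0 -0.3 0 0 0 0.05" --pt "0 0 -0.6 0 0 0 0.05" --pt "0 0 -1 0 0 0 0.05" --pt "0 0 -1.4 0 0 0 0.05" --pt "0 0 -1.6 0 0 0 0.05" --pt "0 0 -1.6 0 0 0 0.05" --pt "0 0 -1.4 0 0 0 0.05" --pt "0 0 -1 0 0 0 0.05" --force 20

```text
time: 16.8
tool_pos: [0.4215, 0.0354, 0.147]
tool_rot: [-3.142, -0.001, 0.872]
contact_force: [-0.4, 0.5, 0.2]
opening: 0.0254
grip_force: 20.0
```

Run:
```python
from h import *
c=cam('side')
T0,s=now()
B=plan(PORT+ZP*.107,tool(YP,-ZP))
```

```text
t 16.85 q [-0.1   0.26  1.92  0.    0.96  0.6 ] F [1.7 1.  1.4] open 0.0256 grip 19.999961256980896
from [0.4223 0.0353 0.1483] screw: rows>=11.2 | per row over 16 : [ 1.349  1.213 -0.742] [-0.0204 -0.0283 -0.0768] | pure xyz cm [28.2   1.08 -6.87]
```

Emit:
carry_out --pt "1.35 1.21 -0.74 -0.0204 -0.0283 -0.0768 0.05" --pt "1.35 1.21 -0.74 -0.0204 -0.0283 -0.0768 0.05" --pt "1.35 1.21 -0.74 -0.0204 -0.0283 -0.0768 0.05" --pt "1.35 1.21 -0.74 -0.0204 -0.0283 -0.0768 0.05" --pt "1.35 1.21 -0.74 -0.0204 -0.0283 -0.0768 0.05" --pt "1.35 1.21 -0.74 -0.0204 -0.0283 -0.0768 0.05" --pt "1.35 1.21 -0.74 -0.0204 -0.0283 -0.0768 0.05" --pt "1.35 1.21 -0.74 -0.0204 -0.0283 -0.0768 0.05"

```text
time: 17.52
tool_pos: [0.5521, 0.0992, 0.197]
tool_rot: [3.056, 0.262, 1.483]
contact_force: [0.8, -0.6, -0.5]
opening: 0.0258
grip_force: 20.0
```

Emit:
carry_out --pt "1.35 1.21 -0.74 -0.0204 -0.0283 -0.0768 0.05" --pt "1.35 1.21 -0.74 -0.0204 -0.0283 -0.0768 0.05" --pt "1.35 1.21 -0.74 -0.0204 -0.0283 -0.0768 0.05" --pt "1.35 1.21 -0.74 -0.0204 -0.0283 -0.0768 0.05" --pt "1.35 1.21 -0.74 -0.0204 -0.0283 -0.0768 0.05" --pt "1.35 1.21 -0.74 -0.0204 -0.0283 -0.0768 0.05" --pt "1.35 1.21 -0.74 -0.0204 -0.0283 -0.0768 0.05" --pt "1.35 1.21 -0.74 -0.0204 -0.0283 -0.0768 0.05"

```text
time: 18.18
tool_pos: [0.6186, 0.2366, 0.2171]
tool_rot: [-3.136, 0.523, 2.137]
contact_force: [0.3, 0.1, -1.2]
opening: 0.0252
grip_force: 20.0
```

Emit:
carry_out --pt "0 0 0 0 0 0 0.05" --pt "0 0 0 0 0 0 0.05" --pt "0 0 0 0 0 0 0.05" --pt "0 0 0 0 0 0 0.05" --pt "0 0 0 0 0 0 0.05" --pt "0 0 0 0 0 0 0.05" --pt "0 0 0 0 0 0 0.05" --pt "0 0 0 0 0 0 0.05"

```text
time: 18.85
tool_pos: [0.6185, 0.2352, 0.2179]
tool_rot: [-3.139, 0.522, 2.131]
contact_force: [0.0, -0.5, -0.7]
opening: 0.0253
grip_force: 20.0
```

```bash
cat > m3.py <<'E'
from h import *
T0,s=now()
plan(PORT+ZP*.107,tool(YP,-ZP))
for n in ['wrist','side']:
    c=cam(n); W=pts(c)
    d=(W-PORT).reshape(-1,3); rad=np.hypot(d@YP,d@XP); a=d@ZP
    m=(np.abs(a)<.0035)&(rad<.03)
    k=d[m]; print(n,'rim n',m.sum(),'ycentre',((k@YP).min()+(k@YP).max())/2,np.ptp(k@YP),'x',((k@XP).min()+(k@XP).max())/2,np.ptp(k@XP),'a med',np.median(k@ZP))
    q=((W-T0[:3,3])@T0[:3,:3]).reshape(-1,3); 
    m=(q[:,2]>.009)&(q[:,2]<.022)&(np.hypot(q[:,0],q[:,1])<.03); k=q[m]; print('  flange in tool',m.sum(),k.min(0).round(4),k.max(0).round(4)) if m.any() else 0
    cv2.imwrite(f'pics/{n}_port.png',c['image'] if n=='wrist' else cv2.resize(c['image'][180:340,200:360],None,fx=3.5,fy=3.5))
E
python3 m3.py
```

```text
t 18.85 q [ 0.48  0.62  1.23 -0.54  1.29  0.07] F [ 0.  -0.5 -0.7] open 0.0253 grip 19.999850392341614
from [0.6185 0.2352 0.2179] screw: rows>=0.3 | per row over 8 : [ 0.124 -0.012 -0.067] [-0.0003 -0.0002  0.    ] | pure xyz cm [ 0.99 -0.09 -0.54]
wrist rim n 1013 ycentre -0.0006119242637233051 0.03906730242950207 x -0.0005080056317810604 0.03898339951552216 a med -0.00011604271408770167
  flange in tool 1163 [ 0.0003 -0.0185  0.009 ] [0.0198 0.0168 0.0162]
side rim n 187 ycentre 0.000748526640350633 0.03877860782680577 x 0.0002446796573829617 0.039691136863401505 a med -0.0007659497203933414
  flange in tool 117 [ 0.0044 -0.0156  0.009 ] [0.0195 0.0182 0.0169]
```

View pics/side_port.png

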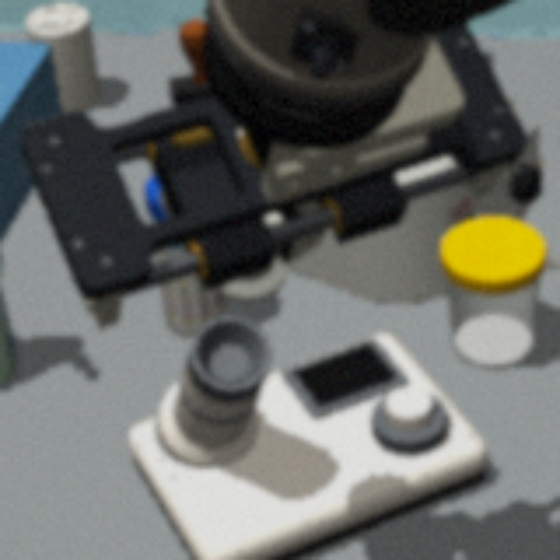

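Side crop: the open head end shows at (232,360), the plug is in the jaws at (262,265); both views confirm the port within 1 mm. Aligning, then descending along the port axis.

Emit:
carry_out --pt "0.2 0 0 0 0 0 0.05" --pt "0.3 -0.04 0 -0.002 -0.002 0 0.05" --pt "0.3 -0.04 0 0 0 0 0.05" --pt "0.2 0 0.4 0 0 0 0.05" --pt "0 0 0.8 0 0 0 0.05" --pt "0 0 1 0 0 0 0.05" --pt "0 0 1 0 0 0 0.05" --pt "0 0 0.8 0 0 0 0.05"

```text
time: 19.62
tool_pos: [0.6237, 0.2246, 0.1764]
tool_rot: [-3.139, 0.524, 2.133]
contact_force: [0.7, -0.1, -1.5]
opening: 0.0255
grip_force: 20.0
```

Emit:
carry_out --pt "0 0 0.6 0 0 0 0.05" --pt "0 0 0.4 0 0 0 0.05" --pt "0 0 0 0 0 0 0.05" --pt "0 0 0 0 0 0 0.05" --pt "0 0 0 0 0 0 0.05" --pt "0 0 0 0 0 0 0.05" --pt "0 0 0 0 0 0 0.05" --pt "0 0 0 0 0 0 0.05"

```text
time: 20.28
tool_pos: [0.6264, 0.2216, 0.1698]
tool_rot: [-3.141, 0.524, 2.132]
contact_force: [-0.2, 0.9, -1.0]
opening: 0.0255
grip_force: 20.0
```

Run:
```python
from h import *
plan(PORT+ZP*.0168,tool(YP,-ZP))
```

```text
t 20.28 q [ 0.46  0.66  1.3  -0.57  1.19  0.11] F [-0.2  0.9 -1. ] open 0.0255 grip 19.999927282333374
from [0.6264 0.2216 0.1698] screw: rows>=0.9 | per row over 8 : [-0.007 -0.005  0.441] [0.     0.     0.0001] | pure xyz cm [-0.06 -0.04  3.53]
```

Emit:
carry_out --pt "-0.05 -0.04 0.4 0 0 0 0.05" --pt "0 0 0.5 0 0 0 0.05" --pt "0 0 0.5 0 0 0 0.05" --pt "0 0 0.4 0 0 0 0.05" --pt "0 0 0.3 0 0 0 0.05" --pt "0 0 0.2 0 0 0 0.05" --pt "0 0 0 0 0 0 0.05" --pt "0 0 0 0 0 0 0.05"

```text
time: 20.95
tool_pos: [0.6324, 0.211, 0.1497]
tool_rot: [-3.14, 0.524, 2.132]
contact_force: [0.3, -1.4, -0.4]
opening: 0.0253
grip_force: 20.0
```

Emit:
carry_out --pt "0 0 0.2 0 0 0 0.05" --pt "0 0 0.2 0 0 0 0.05" --pt "0 0 0.2 0 0 0 0.05" --pt "0 0 0.1 0 0 0 0.05" --pt "0 0 0.1 0 0 0 0.05" --pt "0 0 0.1 0 0 0 0.05" --pt "0 0 0 0 0 0 0.05" --pt "0 0 0 0 0 0 0.05"

```text
time: 21.62
tool_pos: [0.6348, 0.2072, 0.142]
tool_rot: [-3.14, 0.524, 2.132]
contact_force: [0.3, 0.6, -0.9]
opening: 0.0255
grip_force: 20.0
```

Run:
```python
from h import *
plan(PORT+ZP*.0168,tool(YP,-ZP))
```

```text
t 21.62 q [ 0.43  0.69  1.33 -0.58  1.13  0.12] F [ 0.3  0.6 -0.9] open 0.0255 grip 19.99983698129654
from [0.6348 0.2072 0.142 ] screw: rows>=0.1 | per row over 8 : [-0.001  0.002  0.036] [-0.0001  0.      0.0001] | pure xyz cm [-0.01  0.02  0.29]
```

No contact yet, 2.9 mm to go; final slow seating.

Emit:
carry_out --pt "0 0 0.06 0 0 0 0.05" --pt "0 0 0.06 0 0 0 0.05" --pt "0 0 0.06 0 0 0 0.05" --pt "0 0 0.05 0 0 0 0.05" --pt "0 0 0.04 0 0 0 0.05" --pt "0 0 0.02 0 0 0 0.05" --pt "0 0 0 0 0 0 0.05" --pt "0 0 0 0 0 0 0.05"

```text
time: 22.28
tool_pos: [0.6355, 0.206, 0.1395]
tool_rot: [-3.14, 0.524, 2.132]
contact_force: [-0.4, -0.1, -0.7]
opening: 0.0258
grip_force: 20.0
```

Emit:
carry_out --pt "0 0 0.04 0 0 0 0.05" --pt "0 0 0.03 0 0 0 0.05" --pt "0 0 0.03 0 0 0 0.05" --pt "0 0 0 0 0 0 0.05" --pt "0 0 0 0 0 0 0.05" --pt "0 0 0 0 0 0 0.05" --pt "0 0 0 0 0 0 0.05" --pt "0 0 0 0 0 0 0.05"

```text
time: 22.95
tool_pos: [0.6357, 0.2059, 0.1393]
tool_rot: [-3.141, 0.524, 2.132]
contact_force: [-3.8, 2.5, 5.4]
opening: 0.0258
grip_force: 20.0
```

Emit:
carry_out --pt "0 0 0.03 0 0 0 0.05" --pt "0 0 0.03 0 0 0 0.05" --pt "0 0 0 0 0 0 0.05" --pt "0 0 0 0 0 0 0.05" --pt "0 0 0 0 0 0 0.05" --pt "0 0 0 0 0 0 0.05" --pt "0 0 0 0 0 0 0.05" --pt "0 0 0 0 0 0 0.05"

```text
time: 23.62
tool_pos: [0.6357, 0.2059, 0.1393]
tool_rot: [-3.141, 0.524, 2.132]
contact_force: [-6.5, 2.7, 7.3]
opening: 0.0254
grip_force: 20.0
```

```bash
cat > m4.py <<'E'
from h import *
plan(PORT+ZP*.0168,tool(YP,-ZP))
for n in ['side','wrist','scene']:
    c=cam(n); W=pts(c); d=(W-PORT).reshape(-1,3); rad=np.hypot(d@YP,d@XP); a=d@ZP
    m=(rad<.022)&(rad>.0155)&(a>-.008)&(a<.02)   # flange top annulus
    m2=(rad<.011)&(a>.02)&(a<.05)
    print(n,m.sum(),'flange top a',np.percentile(a[m],[25,50,75,95]) if m.any() else '','grip top',m2.sum(),np.percentile(a[m2],[50,90]) if m2.any() else '')
    t=(a>.030)&(a<.042)&(rad<.02)
    if t.sum()>30:
        k=d[t]; print('  top centre y,x',((k@YP).min()+(k@YP).max())/2,((k@XP).min()+(k@XP).max())/2,np.ptp(k@YP),np.ptp(k@XP))
    if n=='side': cv2.imwrite('pics/side_p.png',cv2.resize(c['image'][180:340,200:360],None,fx=3.5,fy=3.5))
E
python3 m4.py
```

```text
t 23.62 q [ 0.43  0.69  1.33 -0.58  1.12  0.13] F [-6.5  2.7  7.3] open 0.0254 grip 20.004543364048004
from [0.6357 0.2059 0.1393] screw: rows>=0.0 | per row over 8 : [-0.001  0.002 -0.003] [0.     0.     0.0001] | pure xyz cm [-0.01  0.01 -0.03]
side 89 flange top a [-0.00091842  0.00372661  0.00588507  0.01339115] grip top 12 [0.03612428 0.03655515]
wrist 1355 flange top a [0.00034822 0.00499656 0.00601457 0.01754791] grip top 628 [0.03639819 0.03712481]
  top centre y,x 7.718650414632357e-05 -0.0003942230188842769 0.033293231446756305 0.025519632965662325
scene 155 flange top a [-0.00300044  0.00271119  0.00579812  0.0142236 ] grip top 9 [0.0364994  0.03730017]
  top centre y,x 0.0017422927460412083 0.00822737165455368 0.03350999387770181 0.016101904429204776
```

Seated: flange top reads 5 mm and grip top 36 mm above the rim. Releasing.

Emit:
carry_out --pt "0 0 0 0 0 0 0.3" --pt "0 0 0 0 0 0 0.35" --pt "0 0 0 0 0 0 0.45" --pt "0 0 0 0 0 0 0.55" --pt "0 0 0 0 0 0 0.6" --pt "0 0 0 0 0 0 0.6" --pt "0 0 -0.4 0 0 0 0.6" --pt "0 0 -0.8 0 0 0 0.6"

```text
time: 24.43
tool_pos: [0.6324, 0.21, 0.1479]
tool_rot: [-3.138, 0.523, 2.133]
contact_force: [-0.7, 0.9, 1.0]
opening: 0.0552
grip_force: 0.0
```

Emit:
carry_out --pt "0 0 -1 0 0 0 0.6" --pt "0 0 -1.5 0 0 0 0.6" --pt "0 0 -1.5 0 0 0 0.6" --pt "0 0 -1.5 0 0 0 0.6" --pt "0 0 -1.5 0 0 0 0.6" --pt "0 0 -1.5 0 0 0 0.6" --pt "0 0 -1 0 0 0 0.6" --pt "0 0 -0.5 0 0 0 0.3"

```text
time: 25.1
tool_pos: [0.6062, 0.2541, 0.2375]
tool_rot: [3.139, 0.524, 2.131]
contact_force: [0.2, -0.9, 1.1]
opening: 0.0519
grip_force: 0.0
```

```bash
python3 m4.py
python3 - <<'E'
from h import *
for n in ['side','wrist']:
    W=pts(cam(n)).reshape(-1,3); m=(W[:,2]>.046)&(W[:,2]<.056)&(np.hypot(W[:,0]-.5597,W[:,1]-.148)<.025); k=W[m]
    print(n,m.sum(),((k.min(0)+k.max(0))/2).round(4),np.ptp(k,0).round(4),np.median(k,0).round(4))
lat=np.array([-YP[1],YP[0],0]) # toward left
B=np.array([.5597,.148,.051])
for y in (lat,-lat,): plan(B+[0,0,.1],tool(y,[0,0,-1.]))
plan(B+[0,0,.1],tool([1,0,0],[0,0,-1.]))
E
```

```text
t 25.1 q [ 0.52  0.6   1.2  -0.54  1.34  0.08] F [ 0.2 -0.9  1.1] open 0.0519 grip 0.0
from [0.6062 0.2541 0.2375] screw: rows>=2.8 | per row over 8 : [ 0.002 -0.009  1.413] [0.0004 0.     0.    ] | pure xyz cm [ 0.02 -0.09 11.31]
side 173 flange top a [0.00022968 0.00370846 0.00518466 0.00644062] grip top 128 [0.03584933 0.0375052 ]
  top centre y,x 0.0007786157509249289 -6.742603178450535e-05 0.025439984124196645 0.02497130628761532
wrist 596 flange top a [0.00417488 0.00509617 0.00570204 0.00638591] grip top 678 [0.03641578 0.03724647]
  top centre y,x -0.0010558123162421355 -9.380247761144392e-05 0.025219533947514763 0.025326648120611146
scene 148 flange top a [-0.00359445  0.00111308  0.00469306  0.00832179] grip top 45 [0.03567052 0.03702054]
  top centre y,x -0.0018537791841124508 0.0026770817201779784 0.0267050643293783 0.0250128671920773
side 120 [0.56   0.1494 0.0499] [0.0246 0.0251 0.0076] [0.56   0.1515 0.0506]
wrist 490 [0.5591 0.1494 0.0494] [0.0257 0.0259 0.0066] [0.5584 0.1513 0.0509]
t 25.35 q [ 0.51  0.61  1.21 -0.54  1.34  0.08] F [-0.6  0.1 -0. ] open 0.0326 grip 0.0
from [0.6061 0.2524 0.2342] screw: rows>=13.6 | per row over 16 : [ 0.298 -0.694  0.52 ] [-0.0258  0.0255 -0.0957] | pure xyz cm [-1.35 -9.45 10.42]
t 25.35 q [ 0.51  0.61  1.21 -0.54  1.34  0.08] F [-0.6  0.1 -0. ] open 0.0326 grip 0.0
from [0.6061 0.2524 0.2342] screw: rows>=13.7 | per row over 16 : [-0.626 -0.229  0.698] [0.0255 0.0258 0.0958] | pure xyz cm [-1.35 -9.45 10.42]
t 25.35 q [ 0.51  0.61  1.21 -0.54  1.34  0.08] F [-0.6  0.1 -0. ] open 0.0326 grip 0.0
from [0.6061 0.2524 0.2342] screw: rows>=6.4 | per row over 8 : [-0.815 -0.98   1.284] [0.018  0.0638 0.0685] | pure xyz cm [-1.35 -9.45 10.42]
```

View pics/side_p.png

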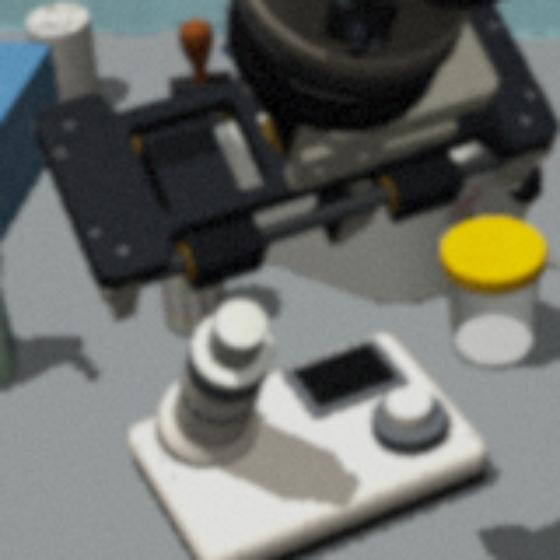

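Side crop: the plug sits squarely on the head at (235,340), and the button is at (410,410). Now I'll move above the button with the jaws shut, body turned across the box.

```bash
cat >> h.py <<'E'
LAT=np.array([-YP[1],YP[0],0]); BTN=np.array([.5595,.1487,.051])
E
python3 - <<'E'
from h import *
plan(BTN+[0,0,.17],tool(-LAT,[0,0,-1.]))
E
```

```text
t 25.35 q [ 0.51  0.61  1.21 -0.54  1.34  0.08] F [-0.6  0.1 -0. ] open 0.0326 grip 0.0
from [0.6061 0.2524 0.2342] screw: rows>=13.7 | per row over 16 : [-0.736 -0.166  0.272] [0.0255 0.0258 0.0958] | pure xyz cm [-4.79 -9.45  4.32]
```

Emit:
carry_out --pt "-0.74 -0.17 0.27 0.0255 0.0258 0.0958 0" --pt "-0.74 -0.17 0.27 0.0255 0.0258 0.0958 0" --pt "-0.74 -0.17 0.27 0.0255 0.0258 0.0958 0" --pt "-0.74 -0.17 0.27 0.0255 0.0258 0.0958 0" --pt "-0.74 -0.17 0.27 0.0255 0.0258 0.0958 0" --pt "-0.74 -0.17 0.27 0.0255 0.0258 0.0958 0" --pt "-0.74 -0.17 0.27 0.0255 0.0258 0.0958 0" --pt "-0.74 -0.17 0.27 0.0255 0.0258 0.0958 0"

```text
time: 26.02
tool_pos: [0.6065, 0.1892, 0.2373]
tool_rot: [3.03, 0.259, 1.312]
contact_force: [0.7, -0.1, 0.3]
opening: 0.0003
grip_force: 0.0
```

Emit:
carry_out --pt "-0.74 -0.17 0.27 0.0255 0.0258 0.0958 0" --pt "-0.74 -0.17 0.27 0.0255 0.0258 0.0958 0" --pt "-0.74 -0.17 0.27 0.0255 0.0258 0.0958 0" --pt "-0.74 -0.17 0.27 0.0255 0.0258 0.0958 0" --pt "-0.74 -0.17 0.27 0.0255 0.0258 0.0958 0" --pt "-0.74 -0.17 0.27 0.0255 0.0258 0.0958 0" --pt "-0.74 -0.17 0.27 0.0255 0.0258 0.0958 0" --pt "-0.74 -0.17 0.27 0.0255 0.0258 0.0958 0"

```text
time: 26.68
tool_pos: [0.5636, 0.1454, 0.2232]
tool_rot: [-3.14, -0.002, 0.554]
contact_force: [0.6, -0.1, -0.2]
opening: 0.0008
grip_force: 0.0
```

Emit:
carry_out --pt "0 0 0 0 0 0 0" --pt "0 0 0 0 0 0 0" --pt "0 0 0 0 0 0 0" --pt "0 0 0 0 0 0 0" --pt "0 0 0 0 0 0 0" --pt "0 0 0 0 0 0 0" --pt "0 0 0 0 0 0 0" --pt "0 0 0 0 0 0 0"

```text
time: 27.35
tool_pos: [0.564, 0.1466, 0.2241]
tool_rot: [3.141, -0.002, 0.561]
contact_force: [-0.5, -0.2, -0.1]
opening: 0.0003
grip_force: 0.0
```

Run:
```python
from h import *
plan(BTN+[0,0,.02],tool(-LAT,[0,0,-1.]))
```

```text
t 27.35 q [0.12 0.46 1.38 0.   1.31 1.13] F [-0.5 -0.2 -0.1] open 0.0003 grip 0.0
from [0.564  0.1466 0.2241] screw: rows>=3.7 | per row over 8 : [-0.036 -0.053  1.914] [ 0.     -0.0003  0.0001] | pure xyz cm [-0.3  -0.42 15.31]
```

Emit:
carry_out --pt "-0.1 -0.14 1 0 0 0 0" --pt "-0.1 -0.14 1.8 0 0 0 0" --pt "-0.1 -0.14 2.4 0 0 0 0" --pt "0 0 2.6 0 0 0 0" --pt "0 0 2.6 0 0 0 0" --pt "0 0 2.2 0 0 0 0" --pt "0 0 1.4 0 0 0 0" --pt "0 0 0.8 0 0 0 0"

```text
time: 28.02
tool_pos: [0.5585, 0.1484, 0.0741]
tool_rot: [-3.14, 0.001, 0.561]
contact_force: [-0.6, -0.8, 0.4]
opening: 0.0005
grip_force: 0.0
```

Emit:
carry_out --pt "0 0 0.2 0 0 0 0" --pt "0 0 0 0 0 0 0" --pt "0 0 0 0 0 0 0" --pt "0 0 0 0 0 0 0" --pt "0 0 0 0 0 0 0" --pt "0 0 0 0 0 0 0" --pt "0 0 0 0 0 0 0" --pt "0 0 0 0 0 0 0"

```text
time: 28.68
tool_pos: [0.5596, 0.1485, 0.0745]
tool_rot: [3.141, -0.003, 0.56]
contact_force: [0.1, -0.1, 0.2]
opening: 0.0002
grip_force: 0.0
```

Run:
```python
from h import *
plan(BTN+[0,0,.002],tool(-LAT,[0,0,-1.]))
```

```text
t 28.68 q [0.13 0.6  1.57 0.   0.96 1.14] F [ 0.1 -0.1  0.2] open 0.0002 grip 0.0
from [0.5596 0.1485 0.0745] screw: rows>=0.5 | per row over 8 : [-0.    -0.003  0.268] [ 0.     -0.0003  0.    ] | pure xyz cm [-0.01 -0.02  2.15]
```

Emit:
carry_out --pt "0 0 0.5 0 0 0 0" --pt "0 0 0.5 0 0 0 0" --pt "0 0 0.4 0 0 0 0" --pt "0 0 0.2 0 0 0 0" --pt "0 0 0.2 0 0 0 0" --pt "0 0 0.1 0 0 0 0" --pt "0 0 0 0 0 0 0" --pt "0 0 0 0 0 0 0"

```text
time: 29.35
tool_pos: [0.5593, 0.1485, 0.0553]
tool_rot: [-3.142, -0.002, 0.56]
contact_force: [-3.1, -0.7, 4.0]
opening: 0.0005
grip_force: 1.8
```

Emit:
carry_out --pt "0 0 0.05 0 0 0 0" --pt "0 0 0.05 0 0 0 0" --pt "0 0 0.05 0 0 0 0" --pt "0 0 0.05 0 0 0 0" --pt "0 0 0.03 0 0 0 0" --pt "0 0 0 0 0 0 0" --pt "0 0 0 0 0 0 0" --pt "0 0 0 0 0 0 0"

```text
time: 30.02
tool_pos: [0.5593, 0.1485, 0.0533]
tool_rot: [3.142, -0.002, 0.56]
contact_force: [-4.3, -0.6, 6.7]
opening: 0.0001
grip_force: 3.8
```

Emit:
carry_out --pt "0 0 0.04 0 0 0 0" --pt "0 0 0.04 0 0 0 0" --pt "0 0 0.04 0 0 0 0" --pt "0 0 0.04 0 0 0 0" --pt "0 0 0 0 0 0 0" --pt "0 0 0 0 0 0 0" --pt "0 0 0 0 0 0 0" --pt "0 0 0 0 0 0 0"

```text
time: 30.68
tool_pos: [0.5594, 0.1485, 0.053]
tool_rot: [3.141, -0.003, 0.561]
contact_force: [-8.1, -1.0, 18.6]
opening: 0.0004
grip_force: 9.0
```

Run:
```python
from h import *
plan(BTN+[0,0,.002],tool(-LAT,[0,0,-1.]))
for n in ['side','scene']:
    W=pts(cam(n)).reshape(-1,3); m=(W[:,2]>.038)&(W[:,2]<.056)&(np.hypot(W[:,0]-.5597,W[:,1]-.148)<.0125); k=W[m]
    print(n,m.sum(),np.percentile(k[:,2],[10,25,50,75,90]).round(4))
```

```text
t 30.68 q [0.13 0.63 1.59 0.   0.91 1.14] F [-8.1 -1.  18.6] open 0.0004 grip 8.980396762490273
from [0.5594 0.1485 0.053 ] screw: rows>=0.0 | per row over 8 : [ 0.002 -0.001  0.   ] [ 0.0001 -0.0003  0.    ] | pure xyz cm [ 0.02 -0.01  0.  ]
side 32 [0.0424 0.0433 0.0452 0.048  0.0521]
scene 56 [0.042  0.0436 0.0464 0.0508 0.0544]
```

Hard stop reached (18.6 N, 6 mm travel). Retreat and verify.

Emit:
carry_out --pt "0 0 -0.3 0 0 0 0" --pt "0 0 -0.6 0 0 0 0" --pt "0 0 -1 0 0 0 0" --pt "0 0 -1.5 0 0 0 0" --pt "0 0 -2 0 0 0 0" --pt "0 0 -2 0 0 0 0" --pt "0 0 -2 0 0 0 0" --pt "0 0 -1.5 0 0 0 0"

```text
time: 31.45
tool_pos: [0.5603, 0.1485, 0.1626]
tool_rot: [3.14, -0.005, 0.56]
contact_force: [1.1, 0.2, -0.5]
opening: 0.0005
grip_force: 0.0
```

Emit:
carry_out --pt "0 0 -1 0 0 0 0" --pt "0 0 -1 0 0 0 0" --pt "0 0 -0.5 0 0 0 0" --pt "0 0 0 0 0 0 0" --pt "0 0 0 0 0 0 0" --pt "0 0 0 0 0 0 0" --pt "0 0 0 0 0 0 0" --pt "0 0 0 0 0 0 0"

```text
time: 32.12
tool_pos: [0.559, 0.1483, 0.1845]
tool_rot: [-3.141, -0.001, 0.56]
contact_force: [0.0, -0.1, -0.2]
opening: 0.0004
grip_force: 0.0
```

```bash
python3 m4.py
python3 - <<'E'
from h import *
for n in ['side','scene']:
    c=cam(n); W=pts(c).reshape(-1,3)
    k=W[(W[:,2]>.048)&(W[:,2]<.07)&(np.hypot(W[:,0]-.42,W[:,1]+.191)<.05)]; print(n,'cap',np.median(k,0).round(4))
    k=W[(W[:,2]>.046)&(W[:,2]<.056)&(np.hypot(W[:,0]-.5597,W[:,1]-.148)<.013)]; print(' button',np.percentile(k[:,2],[50,90]).round(4))
    k=W[(W[:,2]>.066)&(W[:,2]<.08)&(np.hypot(W[:,0]-.519,W[:,1]-.04)<.05)]; print(' cup',k.min(0).round(3),k.max(0).round(3))
    cv2.imwrite(f'pics/end_{n}.png',c['image'])
E
```

```text
t 32.12 q [0.13 0.48 1.45 0.   1.21 1.14] F [ 0.  -0.1 -0.2] open 0.0004 grip 0.0
from [0.559  0.1483 0.1845] screw: rows>=13.7 | per row over 16 : [0.578 0.385 0.17 ] [-0.0256 -0.0257 -0.0957] | pure xyz cm [ 9.56 -0.81  4.51]
side 176 flange top a [-2.25353622e-05  3.88542655e-03  5.33817056e-03  7.08512990e-03] grip top 132 [0.03600725 0.03741053]
  top centre y,x 0.000557788822656665 0.00035885790646463314 0.02593623690401129 0.02506956369231278
wrist 1746 flange top a [0.00035667 0.00495196 0.00564548 0.00637717] grip top 1466 [0.03652584 0.03725114]
  top centre y,x -0.000964214049761743 0.0009459325659069828 0.025438565049437166 0.02647480606817282
scene 117 flange top a [-0.00443562 -0.00132687  0.00379558  0.00624414] grip top 0 
side cap [ 0.4207 -0.1883  0.0511]
 button [0.0509 0.0521]
 cup [ 0.49  -0.005  0.066] [0.552 0.073 0.076]
scene cap [ 0.4188 -0.1931  0.052 ]
 button [0.0516 0.0533]
 cup [ 0.488 -0.002  0.066] [0.552 0.07  0.077]
```

View pics/end_side.png

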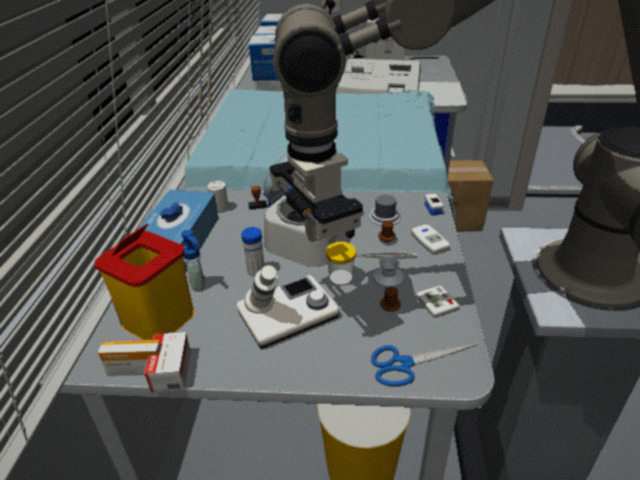

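The end view shows the plug on the head (263,285), the cap flat in the dish (385,208), and the button released (317,298). The cup (341,260) and tweezers (390,256) have not moved. Handing in.

```bash
python3 -c "
from cell import robot
print(robot.hand_in())"
```

```text
the job is handed in; nothing more can be done
None
```

The job is done and handed in, at 32 s on the robot's clock: the cap is flat in the dish, the plug is fully seated on the head and released, the button was pressed to its stop, and the cup and tweezers were left where they were.

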